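Make up the suturing and sampling kits at the microsurgery bench

ROBOT

A 7-joint arm with a two-finger parallel gripper is mounted at the origin on the work surface. World frame = base frame: x ahead of the robot, y to its left, z up, the work surface at z = 0. Lengths are in m, angles in rad, forces in N, time in s.
With the tool pointing down it reaches from about 0.375 to 0.925 m from the base axis. Payload 3.1 kg.
Tool frame: the origin (TCP) lies on the centre line of the jaws, within the pads' length; the fingertips stand manip.tips_ahead ahead of it and the grasp point (between the pads) lies 8 mm behind it (manip.tips_ahead is the distance from the TCP to the fingertips, in m); z points along the fingers, y is the line along which they close (so a half turn about z gives the same grasp; the last joint's range is limited). The gripper opens to 85 mm and grips with 20 to 120 N. Pads are 22 mm wide; open, the fingers measure 114 mm over their backs; the gripper's body (76 mm by 85 mm) begins 54 mm behind the grasp point. The pads swing forward as they close: fully open they stand 13 mm farther back than shut.
Start: joints at [-1.371, 0.383, 0.044, 1.598, -0.018, 1.161, -0.05], TCP at [0.191, 0.621, 0.242] pointing down, gripper open.
Joint ranges: [-2.61, 2.61], [-0.41, 2.15], [-1.48, 1.57], [0, 2.5], [-1.57, 4.71], [0.05, 1.97], [-2.85, 2.85]. Speed limits (rad/s): [2.79, 2.79, 3.14, 3.14, 3.14, 3.14, 3.14].

INTERFACE

Orientations are given as [roll, pitch, yaw] about the fixed x, y, z axes, in that order (R = Rz(yaw) Ry(pitch) Rx(roll)).
In Python, from plant import manip gives the robot as it stands.
- The arm moves only by the shell command python3 -m handwheel 'ROWS' [OPENING]. ROWS is JSON, a list of rows, each an object of numbers: "dx", "dy", "dz": the shift along the tool's x, y, z in mm; "yaw": the turn about the tool's z in rad. In form: [{"dx": .., "dy": .., "dz": .., "yaw": ..}, ...]. A call has 1 to 20 rows; each row is the pose to reach, as a shift and turn from the pose commanded when the call began, along the tool's axes at that moment; what a row does not reach only later rows make up. A row lasts 1/10 s, in which the tool goes at most 50 mm and 8.59 degrees, less where a joint would pass 70% of its speed; a pose out of reach is approached as far as the arm can. A call with a gripper value outside its range is refused whole. OPENING is the finger opening in mm, from 0 to 85.4, set as the call begins (- or left out, the last holds). The fingers move at their own pace and stop on an object; the grip force is fixed at half the most. Time passes only in rows, so rows that repeat a pose let the fingers close. It gives the time, the measured TCP pose, the force, the opening and the grip force at its end, in the units of the state.
- manip.get_state(): the state, without advancing time (a new reading comes with each control period).
- manip.read_camera(name): name is "side" or "top" or "wrist"; returns the picture (384x512x3 uint8, red, green, blue); there is no depth.
- manip.calibration(name): a dict with "intrinsics" (3x3 intrinsics, pixels), "pose" (4x4, takes a point from camera to world coordinates). Camera axes: x right, y down, z forward; pixel columns grow to the right and rows downward; lengths in m; the calibration is good to about 2 mm. A picture is of the moment at which its call begins: read the wrist's pose just before it. calibration takes no time and is no camera call; for the wrist camera it gives the pose at the moment of the call.
- manip.close_job(): hands the job in; it is judged then, once.
The state is a dict: "time_s": time; "joint_pos": joint angles; "joint_velocities": joint speeds; "joint_efforts": joint torques, N m; "position": TCP position; "tool_rot": TCP orientation; "wrist_force": force on the tool from outside, world axes, zero at the start; "ft_torque": the same for the moment, N m; "finger_gap": finger opening in m; "gripper_force": force on a finger pad.
Only numpy, scipy, OpenCV 4.12 (cv2) and the standard library are available. Lean on these libraries where they do the work, as an engineer would, in place of code of your own. Each camera call takes 0.05 s, during which the arm holds its last target. There are 200 camera calls.

TASK

Make up the two kits for the course. In the tray with two equal long compartments lay the needle holder and the tweezers flat, one in each compartment; in the tray with three compartments lay the syringe flat in the long one and stand the large pot upright in the larger pocket and the tall vial upright in the smaller pocket. The small pot and the short vial are spares: leave them where they stand.

Things in the scene. Friction and masses are not known exactly. Their poses are not given: they have to be found in the camera images.
- instrument_tray: Loose off-white tray, 182 (x) x 161 (y) x 20 mm high, with TWO equal long compartments, each 176 (x) x 76 (y), centred at x = 0, y = +39.5 and -39.5 of the tray. Origin: centre of the underside. Floor and walls 3 thick; all walls, the divider too, reach 20 above the bench. Its x axis is within 0.25 rad of world x.
- sampling_tray: Loose off-white tray, 152 (x) x 159 (y) x 20 mm high, with THREE compartments: a long one 146 (x) x 76 (y) centred at x 0, y -38.5; beside it a larger pocket 88 (x) x 74 (y) centred at x -29, y +39.5 and a smaller pocket 55 x 74 centred at x +45.5, y +39.5. Origin: centre of the underside. Floor and walls 3 thick, all walls 20 above the bench. x axis within 0.25 rad of world x.
- needle_holder: Closed rigid steel needle holder, flat on a 6 mm thick blue mat: scissor-like, 150 mm long, two gold finger rings at -x (54 wide over both), short narrow jaw at +x. Origin: mid-length, on the underside; x from rings to jaw, z up. From x = -25 to +22 the two shanks run parallel, together 16 across (y), 6 high: grip there, across y. 45 g.
- tweezers: Plain rigid steel tweezers, no rings, lying on the blue mat with both legs level side by side: 125 mm long, 9 mm high. Origin: mid-length, on the underside; x from the joined butt to the points, z up. From x = -28 to +22 the legs are parallel, 14 across in y: grip there, across y. 25 g.
- syringe: Empty capped syringe lying on the blue mat, 130 mm long: clear barrel, 21 diameter, along x from -46 to +52; finger flange 40 wide (y), 21 high, 3 thick at x = -47.5 that stops it rolling; thumb rest at -x, capped nozzle at +x. Origin: mid-length, on the underside, 10.5 below the barrel axis; z up. Grip the barrel across y. 25 g.
- large_pot: Large specimen pot standing on the bench: frosted round body of 54 diameter, red screw lid of 58 diameter and 16 high, 58 mm high in all. Origin: centre of the underside, z up. 60 g.
- tall_vial: Tall amber glass vial standing on the bench: body 30 diameter up to 42 high, then a narrower neck with an aluminium cap of 22 diameter, 62 mm high in all. Origin: centre of the underside, z up. 50 g.
- small_pot: Spare, not needed: small specimen pot on the bench, red lid of 40 diameter, 42 mm high. Origin: centre of the underside.
- short_vial: Spare, not needed: short thin amber vial on the bench, 20 diameter, 36 mm high. Origin: centre of the underside.
Things that resemble listed ones, but are neither listed nor needed, are in the scene too. What is shaped like the large_pot but blue or purple is not meant.

How it is judged:
At the end, for the whole second after the job is handed in: All five as the goal says, each on its compartment's floor (within 4 mm), instruments and syringe flat and along it within 0.6 rad, pot and vial upright within 0.12 rad, all under 20 mm/s; either instrument in either long compartment; spares within 20 mm of their start ((((x of needle_holder in the frame of instrument_tray between -0.02 and 0.02 m and y of needle_holder in the frame of instrument_tray between 0.0235 and 0.0555 m and z of needle_holder in the frame of instrument_tray between -0.001 and 0.007 m and angle between needle_holder's own z axis and vertical below 0.12 rad and angle between the x axis of needle_holder and the x axis of instrument_tray, either way round below 0.6 rad) and (x of tweezers in the frame of instrument_tray between -0.031 and 0.031 m and y of tweezers in the frame of instrument_tray between -0.0755 and -0.0035 m and z of tweezers in the frame of instrument_tray between -0.001 and 0.007 m and angle between tweezers's own z axis and vertical below 0.12 rad and angle between the x axis of tweezers and the x axis of instrument_tray, either way round below 0.6 rad)) or ((x of needle_holder in the frame of instrument_tray between -0.02 and 0.02 m and y of needle_holder in the frame of instrument_tray between -0.0555 and -0.0235 m and z of needle_holder in the frame of instrument_tray between -0.001 and 0.007 m and angle between needle_holder's own z axis and vertical below 0.12 rad and angle between the x axis of needle_holder and the x axis of instrument_tray, either way round below 0.6 rad) and (x of tweezers in the frame of instrument_tray between -0.031 and 0.031 m and y of tweezers in the frame of instrument_tray between 0.0035 and 0.0755 m and z of tweezers in the frame of instrument_tray between -0.001 and 0.007 m and angle between tweezers's own z axis and vertical below 0.12 rad and angle between the x axis of tweezers and the x axis of instrument_tray, either way round below 0.6 rad))) and x of syringe in the frame of sampling_tray between -0.012 and 0.012 m and y of syringe in the frame of sampling_tray between -0.0595 and -0.0175 m and z of syringe in the frame of sampling_tray between -0.001 and 0.007 m and angle between each of syringe, large_pot, tall_vial's own z axis and vertical below 0.12 rad and angle between the x axis of syringe and the x axis of sampling_tray, either way round below 0.6 rad and x of large_pot in the frame of sampling_tray between -0.047 and -0.011 m and y of large_pot in the frame of sampling_tray between 0.0285 and 0.0505 m and z of large_pot in the frame of sampling_tray between -0.001 and 0.007 m and x of tall_vial in the frame of sampling_tray between 0.03 and 0.061 m and y of tall_vial in the frame of sampling_tray between 0.0145 and 0.0645 m and z of tall_vial in the frame of sampling_tray between -0.001 and 0.007 m and linear speed of each of needle_holder, tweezers, syringe, large_pot, tall_vial below 0.02 m/s and distance of each of small_pot, short_vial from where it was at the start of the episode below 0.02 m); the robot touches nothing.
It fails at once if the spare small pot is pushed more than 20 mm from its place (distance of small_pot from where it was at the start of the episode above 0.02 m).
It fails at once if the spare short vial is pushed more than 20 mm from its place (distance of short_vial from where it was at the start of the episode above 0.02 m).
It also fails if it takes over 122 s, if anything falls off the work surface, if the arm or the gripper's body presses on something with over 40 N, if the wrist force passes 120 N, or if a joint passes its speed limit or range.

## Working session

There is one attempt and no reset: what is moved stays moved. The work goes in short steps, Python scripts to look and compute and a shell command to move; the robot and the scene stay as the last step left them, time stands still between calls to the robot, and variables do not carry over. Pictures are saved under pics/ and viewed, at most 14 in all, crops included, and the job is handed in when it is done.

```bash
ls; mkdir -p pics; python3 - <<'E'
from plant import manip
import cv2
s=manip.get_state(); print({k:s[k] for k in('time_s','position','tool_rot','finger_gap')}, manip.tips_ahead)
for n in('top','side','wrist'):
    c=manip.calibration(n); print(n,c['intrinsics'],c['pose'])
    cv2.imwrite(f'pics/{n}0.png',cv2.cvtColor(manip.read_camera(n),cv2.COLOR_RGB2BGR))
E
```

```text
pics
{'time_s': 0.0, 'position': array([0.1904739 , 0.62048944, 0.24084973]), 'tool_rot': array([-3.13889859e+00,  1.56598033e-04,  2.84383085e+00]), 'finger_gap': 0.08513613269674505} 0.011
top [[486.04730193   0.         252.77594153]
 [  0.         486.04730193 196.28576445]
 [  0.           0.           1.        ]] [[ 0.02349229 -0.99850192  0.04941684  0.40257967]
 [-0.99958904 -0.02427263 -0.0152507   0.01652998]
 [ 0.01642733 -0.04903826 -0.9986618   1.13185801]
 [ 0.          0.          0.          1.        ]]
side [[387.59345105   0.         254.58737631]
 [  0.         387.59345105 189.05735872]
 [  0.           0.           1.        ]] [[-0.99267813 -0.06147686  0.10397466  0.3715174 ]
 [-0.12023683  0.58517801 -0.80194127  0.6715587 ]
 [-0.01154285 -0.80857114 -0.5882852   0.5540959 ]
 [ 0.          0.          0.          1.        ]]
wrist [[314.68873145   0.         257.92589595]
 [  0.         314.68873145 189.0718894 ]
 [  0.           0.           1.        ]] [[ 0.29260624  0.91264234  0.28542171  0.11820513]
 [ 0.95623068 -0.27860682 -0.08944901  0.64290229]
 [-0.00211452  0.29910233 -0.9542187   0.37376007]
 [ 0.          0.          0.          1.        ]]
```

View pics/top0.png

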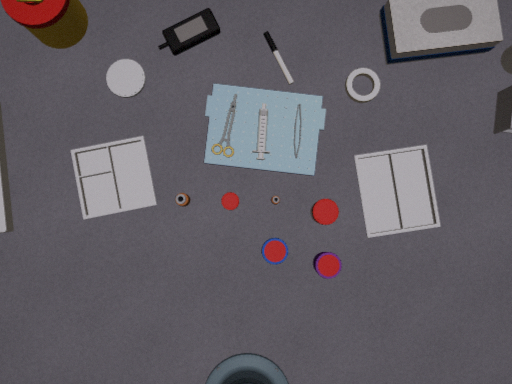

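View pics/side0.png

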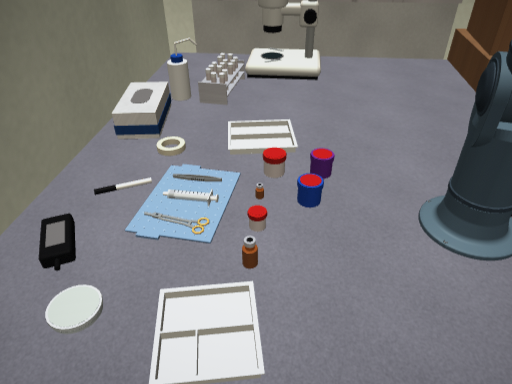

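Top view: the sampling tray is at (113,177) and the instrument tray at (397,190). The needle holder is at (228,128), syringe (262,130) and tweezers (297,130).

Candidates:
- **Large pot:** red lid (326,211), or small red lid (230,201), blue (275,251), purple (328,265). I choose (326,211).
- **Tall vial:** (182,199), or the short one at (276,200). I choose (182,199).
- **Tweezers:** (297,130), or the pen (280,60).
- **Trays:** told apart by number of compartments; the dish (125,78) and tape (363,85) are not wanted.

```bash
cat > h.py <<'E'
import numpy as np, cv2
from plant import manip
def ray(n,uv,z,cal=None):
    c=cal or manip.calibration(n); K=np.array(c['intrinsics']);T=np.array(c['pose'])
    uv=np.atleast_2d(np.float64(uv)); d=np.c_[uv,np.ones(len(uv))]@np.linalg.inv(K).T@T[:3,:3].T
    return (T[:3,3]+d*((z-T[2,3])/d[:,2])[:,None])[:,:2]
def blobs(m,minA=5):
    n,l,st,ce=cv2.connectedComponentsWithStats(m.astype(np.uint8))
    return [(st[i],ce[i],l==i) for i in range(1,n) if st[i,4]>=minA]
def axis(P):
    c=P.mean(0); u=np.linalg.svd(P-c,full_matrices=False)[2][0]; u=u*np.sign(u[0]); t=(P-c)@u
    return c,u,t
E
python3 - <<'E'
from h import *
im=cv2.imread('pics/top0.png'); hsv=cv2.cvtColor(im,cv2.COLOR_BGR2HSV); H,S,V=[hsv[...,i].astype(int) for i in range(3)]
red=((H<6)|(H>174))&(S>180)&(V>110)
for st,ce,m in blobs(red,20):
    if 150<ce[1]<300: print('red',st,ce.round(1),'z58',ray('top',ce,.058).round(4),'z42',ray('top',ce,.042).round(4))
white=(S<40)&(V>130)
for st,ce,m in blobs(white,1500):
    if 120<ce[1]<240 and (60<ce[0]<160 or 350<ce[0]<445):
        r=cv2.minAreaRect(np.argwhere(m)[:,::-1].astype(np.float32)); b=cv2.boxPoints(r)
        print('tray',st,r); print(b.round(1).tolist()); 
        for z in(0,.02): q=ray('top',b,z); print(z,q.round(4).tolist(),np.linalg.norm(q-np.roll(q,-1,0),axis=1).round(4))
mat=(H>85)&(H<110)&(S>40)&(V>110)
print([ (a[0],a[1].round(0)) for a in blobs(mat,500)])
a=cv2.resize(im[80:220,60:450][:,130-10:],None,fx=2.9,fy=2.9,interpolation=cv2.INTER_CUBIC)
cv2.imwrite('pics/c1.png',a); print(a.shape)
E
```

```text
red [222 193  17  16 210] [230.  200.5] z58 [[0.4451 0.0503]] z42 [[0.4457 0.0508]]
red [313 199  25  25 505] [325.  211.2] z58 [[ 0.4265 -0.1606]] z42 [[ 0.4269 -0.1632]]
red [265 241  20  20 321] [274.7 250.7] z58 [[ 0.337 -0.051]] z42 [[ 0.336 -0.052]]
red [318 255  21  21 344] [328.2 265.1] z58 [[ 0.3081 -0.1695]] z42 [[ 0.3067 -0.1722]]
tray [  71  136   86   83 4852] ((112.92509460449219, 177.11053466796875), (70.89330291748047, 74.74579620361328), 79.11447143554688)
[[69.5, 149.39999389648438], [142.89999389648438, 135.1999969482422], [156.3000030517578, 204.89999389648438], [82.9000015258789, 219.0]]
0 [[0.5576, 0.4284], [0.5952, 0.2593], [0.4332, 0.2227], [0.3965, 0.3909]] [0.1732 0.166  0.1721 0.1654]
0.02 [[0.5548, 0.4211], [0.5918, 0.255], [0.4327, 0.2191], [0.3966, 0.3843]] [0.1702 0.1631 0.1691 0.1625]
tray [ 354  145   87   93 5692] ((396.9939270019531, 190.66226196289062), (84.17025756835938, 73.97938537597656), 80.83765411376953)
[[353.79998779296875, 155.0], [426.79998779296875, 143.1999969482422], [440.20001220703125, 226.3000030517578], [367.20001220703125, 238.10000610351562]]
0 [[0.5614, -0.2357], [0.5938, -0.4082], [0.3989, -0.4409], [0.3675, -0.2697]] [0.1754 0.1976 0.174  0.1969]
0.02 [[0.5586, -0.2313], [0.5904, -0.4007], [0.399, -0.4328], [0.3681, -0.2646]] [0.1723 0.1941 0.171  0.1934]
[(array([ 204,   83,  121,   93, 7040], dtype=int32), array([264., 128.]))]
(406, 783, 3)
```

View pics/c1.png

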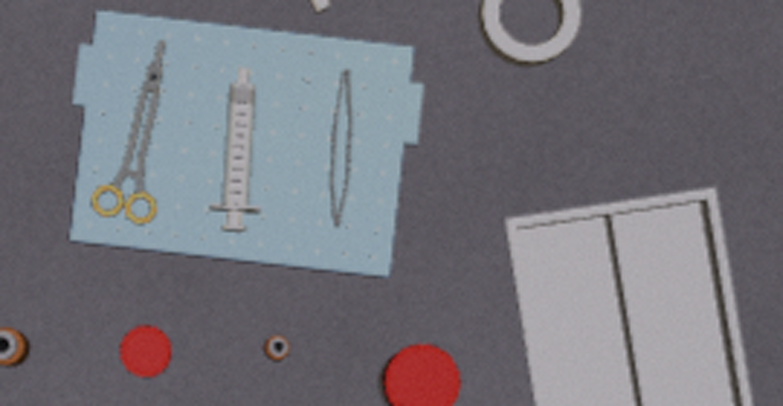

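The crop (offset (180,80), x2.9) confirms the choice: syringe at (238,150), needle holder with gold rings at (125,205), ringless tweezers at (341,150), large plain red lid at (421,378). I'll move over the mat and measure with the wrist camera.

```bash
cat >> h.py <<'E'
def go(x,y,z,yaw,ref=None):
    """print shift in tool axes (mm, rad) from the present pose"""
    s=manip.get_state(); p=s['position']; w=s['tool_rot'][2]
    d=np.array([x,y])-p[:2]; dw=(yaw-w+np.pi)%(2*np.pi)-np.pi
    if ref is None and abs(dw)>np.pi/2: dw-=np.sign(dw)*np.pi   # half-turn symmetric
    print('dx %.1f dy %.1f dz %.1f yaw %.3f'%(1e3*(d@[np.cos(w),np.sin(w)]),1e3*(d@[np.sin(w),-np.cos(w)]),-1e3*(z-p[2]),-dw),'dist %.0f'%(1e3*np.hypot(*d)),'t',round(s['time_s'],1))
E
python3 -m handwheel '[{"dx":-487,"dy":-531,"dz":-60,"yaw":-0.298},{"dx":-487,"dy":-531,"dz":-60,"yaw":-0.298},{"dx":-487,"dy":-531,"dz":-60,"yaw":-0.298},{"dx":-487,"dy":-531,"dz":-60,"yaw":-0.298},{"dx":-487,"dy":-531,"dz":-60,"yaw":-0.298},{"dx":-487,"dy":-531,"dz":-60,"yaw":-0.298},{"dx":-487,"dy":-531,"dz":-60,"yaw":-0.298},{"dx":-487,"dy":-531,"dz":-60,"yaw":-0.298},{"dx":-487,"dy":-531,"dz":-60,"yaw":-0.298},{"dx":-487,"dy":-531,"dz":-60,"yaw":-0.298},{"dx":-487,"dy":-531,"dz":-60,"yaw":-0.298},{"dx":-487,"dy":-531,"dz":-60,"yaw":-0.298},{"dx":-487,"dy":-531,"dz":-60,"yaw":-0.298},{"dx":-487,"dy":-531,"dz":-60,"yaw":-0.298},{"dx":-487,"dy":-531,"dz":-60,"yaw":-0.298},{"dx":-487,"dy":-531,"dz":-60,"yaw":-0.298},{"dx":-487,"dy":-531,"dz":-60,"yaw":-0.298},{"dx":-487,"dy":-531,"dz":-60,"yaw":-0.298},{"dx":-487,"dy":-531,"dz":-60,"yaw":-0.298},{"dx":-487,"dy":-531,"dz":-60,"yaw":-0.298}]'
python3 - <<'E'
from h import *
import pickle
c=manip.calibration('wrist'); im=cv2.cvtColor(manip.read_camera('wrist'),cv2.COLOR_RGB2BGR)
pickle.dump(c,open('w1.pkl','wb')); cv2.imwrite('pics/w1.png',im); print(np.array(c['pose']).round(3), manip.get_state()['tool_rot'])
cv2.imwrite('pics/w1b.png',cv2.resize(im,(800,600),interpolation=cv2.INTER_CUBIC))
E
```

```text
time_s: 2.15
position: [0.5001, -0.0276, 0.3021]
tool_rot: [3.141, -0.0, -3.139]
wrist_force: [0.7, 0.1, 0.0]
finger_gap: 0.0852
gripper_force: 0.0
[[-0.004  0.954  0.299  0.424]
 [ 1.     0.003  0.002 -0.028]
 [ 0.001  0.299 -0.954  0.435]
 [ 0.     0.     0.     1.   ]] [ 3.14126974e+00 -3.42166087e-04 -3.13902128e+00]
```

View pics/w1b.png

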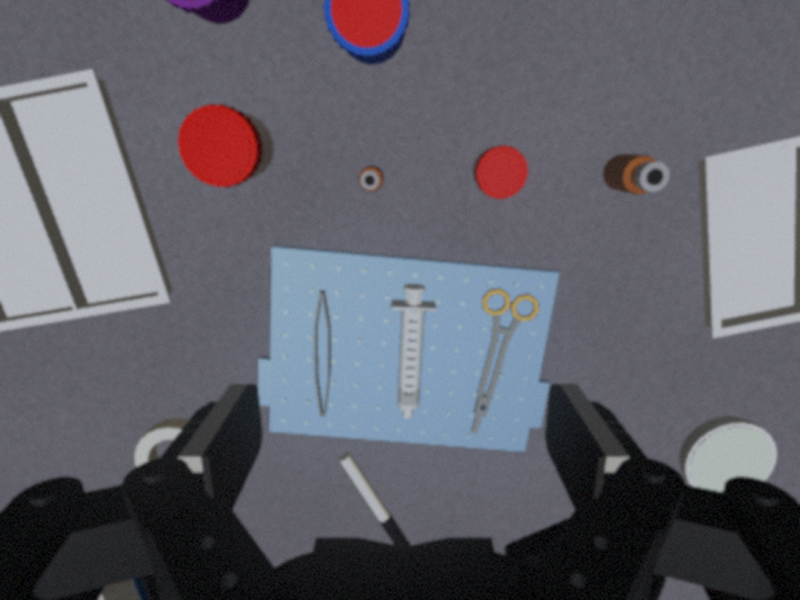

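Wrist view (800x600), with +x pointing down: tweezers (322,355), syringe (410,350), needle holder (500,360) with gold rings on top, large pot lid (219,145), tall vial cap (653,176). The inner edges of both trays show at left and right.

```bash
python3 - <<'E'
from h import *
import pickle
c=pickle.load(open('w1.pkl','rb')); im=cv2.imread('pics/w1.png'); hsv=cv2.cvtColor(im,cv2.COLOR_BGR2HSV); H,S,V=[hsv[...,i].astype(int) for i in range(3)]
red=((H<6)|(H>174))&(S>180)&(V>110)
for st,ce,m in blobs(red,60):
    cc=cv2.minEnclosingCircle(np.argwhere(m)[:,::-1].astype(np.float32)); print('red',ce.round(),cc[1].__round__(1),ray('w',ce,.058,c).round(4),ray('w',ce,.042,c).round(4))
blue=((H>90)&(H<115)&(S>75)&(V>100)).astype(np.uint8)
roi=np.zeros_like(blue); x0,y0,x1,y1=[int(v/1.5625) for v in(276,256,548,442)]; roi[y0:y1,x0:x1]=1
fg=(blue==0)&(roi>0)
for st,ce,m in blobs(fg,60):
    uv=np.argwhere(m)[:,::-1]; P=ray('w',uv,{0:.011,1:.0165,2:.009}[int(np.digitize(ce[0],[230,290]))],c)
    C,u,t=axis(P); mid=C+u*(t.max()+t.min())/2; v=np.array([-u[1],u[0]]); s=(P-C)@v
    print(st,'cen',C.round(4),'mid',mid.round(4),'len',round(t.max()-t.min(),4),'w',round(s.max()-s.min(),4),'yaw',round(np.arctan2(u[1],u[0]),3),'smid',round((s.max()+s.min())/2,4))
# vial cap: bright grey blob
cap=(S<60)&(V>120); 
for st,ce,m in blobs(cap,20):
    if 400<ce[0]<440 and ce[1]<130: print('cap',st,ce,ray('w',[st[0]+st[2]/2,st[1]+st[3]/2],.062,c).round(4))
cv2.imwrite('pics/fg.png',fg.astype(np.uint8)*255)
# trays from top, line fits later
im=cv2.imread('pics/top0.png'); hsv=cv2.cvtColor(im,cv2.COLOR_BGR2HSV); S,V=hsv[...,1].astype(int),hsv[...,2]
cr=[cv2.resize(im[125:245,a:a+105],None,fx=3.8,fy=3.8,interpolation=cv2.INTER_CUBIC) for a in(60,345)]
cv2.imwrite('pics/trays.png',np.hstack(cr))
E
```

```text
red [234.  12.] 22.1 [[ 0.3447 -0.0537]] [[ 0.3413 -0.0548]]
red [139.  93.] 26.9 [[ 0.4273 -0.1637]] [[ 0.4275 -0.1695]]
red [321. 110.] 16.0 [[0.4453 0.0448]] [[0.4461 0.048 ]]
[  176   163   174   119 12543] cen [ 0.5871 -0.0459] mid [ 0.5841 -0.0364] len 0.2923 w 0.2264 yaw -1.271 smid 0.0204
[344 216   6  28  91] cen [0.6262 0.1057] mid [0.6202 0.1057] len 0.0436 w 0.0078 yaw 0.001 smid -0.0002
[337 253  13  29 161] cen [0.6941 0.1075] mid [0.6844 0.1096] len 0.0509 w 0.0204 yaw -0.212 smid 0.0002
cap [410 103  19  20 199] [419.10552764 112.7638191 ] [[0.4484 0.1586]]
```

View pics/trays.png

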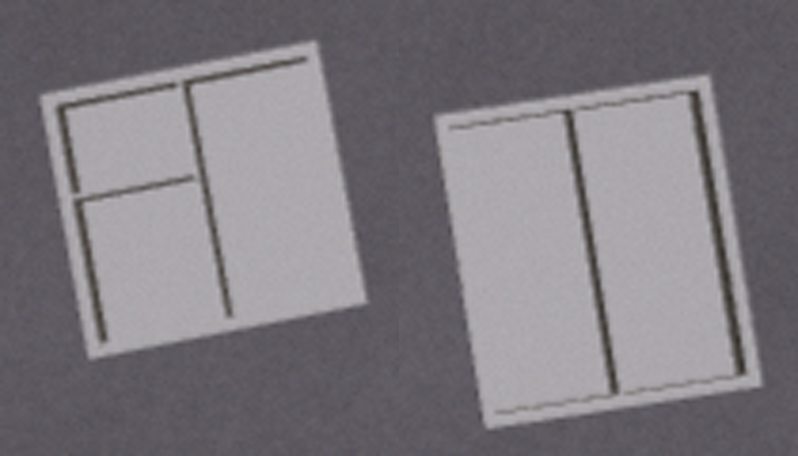

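The crop shows both trays clearly: the sampling tray's small pocket is upper left (+x, +y) and its long compartment is at right; the instrument tray's divider runs down the middle. Next I get tray poses from the corners and re-mask the instruments.

```bash
python3 - <<'E'
from h import *
import pickle
def corner(cs,ox): return np.array(cs)/3.8+[ox,125]
for nm,far,near,ox,sg,W,L in(('samp',[(41,95),(92,358)],[(317,41),(367,302)],60,-1,.159,.152),('inst',[(312,75),(363,385)],[(36,115),(88,428)],345,1,.161,.182)):
    F=ray('top',corner(far,ox),.02); N=ray('top',corner(near,ox),0)
    u=(F[0]-F[1])/np.linalg.norm(F[0]-F[1]); v=np.array([-u[1],u[0]])
    ctr=F.mean(0)+sg*v*W/2; print(nm,'len',np.linalg.norm(F[0]-F[1]).round(4),np.linalg.norm(N[0]-N[1]).round(4),'wid',abs((F.mean(0)-N.mean(0))@v).round(4),'yaw',np.arctan2(u[1],u[0]).round(3),'ctr',ctr.round(4),'alt',np.r_[F,N].mean(0).round(4))
c=pickle.load(open('w1.pkl','rb')); im=cv2.imread('pics/w1.png')
x0,y0,x1,y1=[int(v/1.5625) for v in(280,258,544,436)]
lab=cv2.cvtColor(cv2.GaussianBlur(im,(3,3),0),cv2.COLOR_BGR2LAB).astype(int); R=lab[y0:y1,x0:x1]; bb=R[...,2]; med=np.median(bb); print('med',np.median(R.reshape(-1,3),0))
fg=np.zeros(im.shape[:2],bool); fg[y0:y1,x0:x1]=(bb>med+8)
for st,ce,m in blobs(fg,60):
    uv=np.argwhere(m)[:,::-1]; P=ray('w',uv,[.011,.0165,.009][int(np.digitize(ce[0],[230,290]))],c)
    C,u,t=axis(P); mid=C+u*(t.max()+t.min())/2; v=np.array([-u[1],u[0]]); s=(P-C)@v
    k=abs(t-(t.max()+t.min())/2)<.02; print(st,'mid',mid.round(4),'len',round(np.ptp(t),4),'w',round(np.ptp(s),4),'yaw',round(np.arctan2(u[1],u[0]),3),'grip zone ctr',P[k].mean(0).round(4),'w',np.ptp(s[k]).round(4),'zone yaw',np.arctan(np.polyfit(P[k][:,0],P[k][:,1],1)[0]).round(3))
cv2.imwrite('pics/fg.png',cv2.resize(fg[y0:y1,x0:x1].astype(np.uint8)*255,None,fx=3,fy=3))
E
```

```text
samp len 0.1616 0.1638 wid 0.1644 yaw 0.23 ctr [0.493  0.3224] alt [0.4944 0.32  ]
inst len 0.1906 0.1953 wid 0.1652 yaw 0.169 ctr [ 0.4794 -0.3381] alt [ 0.4789 -0.3361]
med [163. 125. 112.]
[280 165  68   7 255] mid [0.5245 0.0499] len 0.0938 w 0.0087 yaw 1.526 grip zone ctr [0.5246 0.0525] w 0.0061 zone yaw 1.099
[ 251  182   28   85 1111] mid [ 0.611  -0.0207] len 0.1323 w 0.0381 yaw -0.045 grip zone ctr [ 0.6108 -0.0208] w 0.0187 zone yaw -0.034
[303 184  43  92 903] mid [0.6248 0.0582] len 0.1476 w 0.0553 yaw -0.201 grip zone ctr [0.6246 0.0582] w 0.0148 zone yaw -0.154
```

View pics/fg.png

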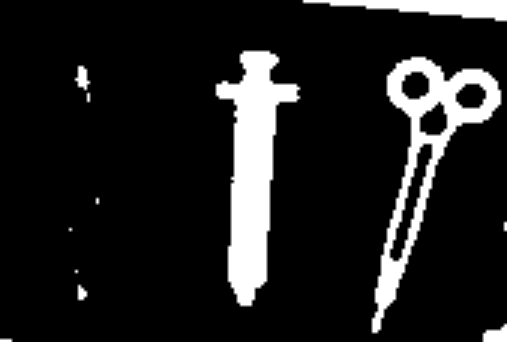

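```bash
python3 - <<'E'
from h import *
import pickle
c=pickle.load(open('w1.pkl','rb'))
print('tweezers',ray('w',[(206.1,186.2),(206.1,265.6),(206.7,227)],.012,c).round(4))
go(.4273,-.1637,.042,np.pi)
E
```

```text
tweezers [[ 0.5528 -0.1002]
 [ 0.6792 -0.106 ]
 [ 0.6152 -0.1022]]
dx 73.2 dy -135.6 dz 260.1 yaw 0.003 dist 154 t 2.2
```

```bash
python3 -m handwheel '[{"dx":73,"dy":-136,"dz":100},{"dx":73,"dy":-136,"dz":150},{"dx":73,"dy":-136,"dz":150},{"dx":73,"dy":-136,"dz":150},{"dx":73,"dy":-136,"dz":150},{"dx":73,"dy":-136,"dz":150},{"dx":73,"dy":-136,"dz":190},{"dx":73,"dy":-136,"dz":220},{"dx":73,"dy":-136,"dz":240},{"dx":73,"dy":-136,"dz":260},{"dx":73,"dy":-136,"dz":260},{"dx":73,"dy":-136,"dz":260},{"dx":73,"dy":-136,"dz":260}]' 78
python3 -m handwheel '[{"dx":0},{"dx":0},{"dx":0},{"dx":0},{"dx":0},{"dx":0},{"dx":0},{"dx":0}]' 40
python3 -c "
from h import *
u=np.array([np.cos(.23),np.sin(.23)]);v=np.array([-u[1],u[0]])
t=np.array([.4935,.3205])-.029*u+.0395*v;print(t);go(*t,.16,np.pi+.23)"
```

```text
[0.45625856 0.35234847]
dx 43.0 dy 380.4 dz 142.1 yaw -0.227 dist 383 t 2.2$[0]: bad value
$[0]: bad value
```

Every row must contain all four keys.

```bash
python3 -m handwheel '[{"dx":73,"dy":-136,"dz":100,"yaw":0},{"dx":73,"dy":-136,"dz":150,"yaw":0},{"dx":73,"dy":-136,"dz":150,"yaw":0},{"dx":73,"dy":-136,"dz":150,"yaw":0},{"dx":73,"dy":-136,"dz":150,"yaw":0},{"dx":73,"dy":-136,"dz":150,"yaw":0},{"dx":73,"dy":-136,"dz":190,"yaw":0},{"dx":73,"dy":-136,"dz":220,"yaw":0},{"dx":73,"dy":-136,"dz":240,"yaw":0},{"dx":73,"dy":-136,"dz":260,"yaw":0},{"dx":73,"dy":-136,"dz":260,"yaw":0},{"dx":73,"dy":-136,"dz":260,"yaw":0},{"dx":73,"dy":-136,"dz":260,"yaw":0}]' 78
python3 -m handwheel '[{"dx":0,"dy":0,"dz":0,"yaw":0},{"dx":0,"dy":0,"dz":0,"yaw":0},{"dx":0,"dy":0,"dz":0,"yaw":0},{"dx":0,"dy":0,"dz":0,"yaw":0},{"dx":0,"dy":0,"dz":0,"yaw":0},{"dx":0,"dy":0,"dz":0,"yaw":0},{"dx":0,"dy":0,"dz":0,"yaw":0},{"dx":0,"dy":0,"dz":0,"yaw":0}]' 40
python3 -c "
from h import *
u=np.array([np.cos(.23),np.sin(.23)]);v=np.array([-u[1],u[0]])
t=np.array([.4935,.3205])-.029*u+.0395*v;print(t);go(*t,.16,np.pi+.23)"
```

```text
time_s: 3.5
position: [0.4295, -0.1649, 0.0437]
tool_rot: [-3.142, 0.003, -3.14]
wrist_force: [0.1, -1.0, 0.0]
finger_gap: 0.0782
gripper_force: 0.0
time_s: 4.3
position: [0.4288, -0.1651, 0.0439]
tool_rot: [3.14, 0.002, -3.141]
wrist_force: [-2.5, 1.4, 8.4]
finger_gap: 0.0561
gripper_force: 62.1
[0.45625856 0.35234847]
dx -27.6 dy 517.4 dz -116.1 yaw -0.230 dist 518 t 4.3
```

```bash
python3 -m handwheel '[{"dx":0,"dy":0,"dz":-40,"yaw":0},{"dx":0,"dy":0,"dz":-80,"yaw":0},{"dx":0,"dy":0,"dz":-120,"yaw":0},{"dx":-28,"dy":517,"dz":-196,"yaw":-0.23},{"dx":-28,"dy":517,"dz":-196,"yaw":-0.23},{"dx":-28,"dy":517,"dz":-196,"yaw":-0.23},{"dx":-28,"dy":517,"dz":-196,"yaw":-0.23},{"dx":-28,"dy":517,"dz":-196,"yaw":-0.23},{"dx":-28,"dy":517,"dz":-196,"yaw":-0.23},{"dx":-28,"dy":517,"dz":-196,"yaw":-0.23},{"dx":-28,"dy":517,"dz":-196,"yaw":-0.23},{"dx":-28,"dy":517,"dz":-196,"yaw":-0.23},{"dx":-28,"dy":517,"dz":-196,"yaw":-0.23},{"dx":-28,"dy":517,"dz":-196,"yaw":-0.23},{"dx":-28,"dy":517,"dz":-196,"yaw":-0.23},{"dx":-28,"dy":517,"dz":-196,"yaw":-0.23},{"dx":-28,"dy":517,"dz":-196,"yaw":-0.23},{"dx":-28,"dy":517,"dz":-196,"yaw":-0.23}]'
python3 - <<'E'
from h import *
import pickle
c=manip.calibration('wrist'); im=cv2.cvtColor(manip.read_camera('wrist'),cv2.COLOR_RGB2BGR)
pickle.dump(c,open('w2.pkl','wb')); cv2.imwrite('pics/w2.png',im)
cv2.imwrite('pics/w2b.png',cv2.resize(im,(800,600),interpolation=cv2.INTER_CUBIC))
E
```

```text
time_s: 6.1
position: [0.4559, 0.3495, 0.2381]
tool_rot: [-3.141, -0.001, -2.915]
wrist_force: [-0.4, -0.1, -0.9]
finger_gap: 0.0561
gripper_force: 64.2
```

View pics/w2b.png

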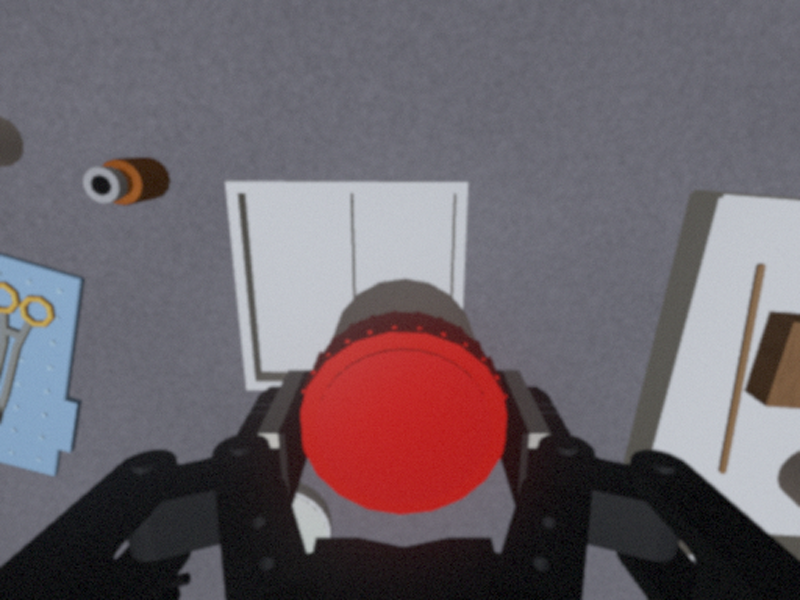

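Wrist view: the pot is held upright by its lid. The sampling tray's rim corners are at (226,181), (468,181) and (248,389).

```bash
python3 - <<'E'
from h import *
import pickle
c=pickle.load(open('w2.pkl','rb'))
P=ray('w',np.array([(226,181),(468,181),(248,389)])/1.5625,.02,c); print(P.round(4))
a,b,d=P; print('width',np.linalg.norm(b-a),'len',np.linalg.norm(d-a))
u=(d-a)/np.linalg.norm(d-a); vv=(b-a)/np.linalg.norm(b-a); print('yaws',np.arctan2(*u[::-1]),np.arctan2(*vv[::-1])-np.pi/2)
th=(np.arctan2(*u[::-1])+np.arctan2(*vv[::-1])-np.pi/2)/2
u=np.array([np.cos(th),np.sin(th)]);v=np.array([-u[1],u[0]])
ctr=(b+d)/2; print('ctr',ctr,th)
t=ctr-.029*u+.0395*v; print(t); go(*t,.047,np.pi+th)
print('vial',ray('w',np.array([103,184])/1.5625,.062,c))
E
```

```text
[[0.4356 0.2176]
 [0.3975 0.3819]
 [0.5929 0.2542]]
width 0.16869722058714165 len 0.16154907102946098
yaws 0.22842724938996314 0.22763938022510555
ctr [0.49520849 0.31804891] 0.22803331480753442
[0.45802976 0.34997057]
dx -2.2 dy -0.4 dz 191.2 yaw -0.001 dist 2 t 6.2
vial [[0.44804054 0.15781562]]
```

Both directions measure about 9 mm over because of a rim lip, so the centre holds. I'll place the pot.

```bash
python3 -m handwheel '[{"dx":-2,"dy":0,"dz":50,"yaw":0},{"dx":-2,"dy":0,"dz":100,"yaw":0},{"dx":-2,"dy":0,"dz":140,"yaw":0},{"dx":-2,"dy":0,"dz":160,"yaw":0},{"dx":-2,"dy":0,"dz":175,"yaw":0},{"dx":-2,"dy":0,"dz":185,"yaw":0},{"dx":-2,"dy":0,"dz":190,"yaw":0},{"dx":-2,"dy":0,"dz":190,"yaw":0},{"dx":-2,"dy":0,"dz":190,"yaw":0},{"dx":-2,"dy":0,"dz":190,"yaw":0}]'
python3 -m handwheel '[{"dx":0,"dy":0,"dz":0,"yaw":0},{"dx":0,"dy":0,"dz":0,"yaw":0},{"dx":0,"dy":0,"dz":0,"yaw":0},{"dx":0,"dy":0,"dz":0,"yaw":0},{"dx":0,"dy":0,"dz":0,"yaw":0},{"dx":0,"dy":0,"dz":-15,"yaw":0},{"dx":0,"dy":0,"dz":-40,"yaw":0},{"dx":0,"dy":0,"dz":-80,"yaw":0},{"dx":0,"dy":0,"dz":-120,"yaw":0},{"dx":0,"dy":0,"dz":-120,"yaw":0}]' 76
python3 -c "
from h import *
go(.4482,.158,.06,np.pi+.228)"
```

```text
time_s: 7.15
position: [0.4582, 0.3531, 0.0495]
tool_rot: [3.14, 0.002, -2.911]
wrist_force: [0.6, 0.7, -0.6]
finger_gap: 0.0563
gripper_force: 64.3
time_s: 8.15
position: [0.4618, 0.3554, 0.1761]
tool_rot: [3.134, 0.012, -2.912]
wrist_force: [0.8, 0.1, -0.5]
finger_gap: 0.0762
gripper_force: 0.0
dx 58.2 dy -189.1 dz 116.1 yaw 0.001 dist 198 t 8.2
```

```bash
python3 -m handwheel '[{"dx":58,"dy":-188,"dz":0,"yaw":0},{"dx":58,"dy":-188,"dz":0,"yaw":0},{"dx":58,"dy":-188,"dz":0,"yaw":0},{"dx":58,"dy":-188,"dz":0,"yaw":0},{"dx":58,"dy":-188,"dz":0,"yaw":0},{"dx":58,"dy":-188,"dz":0,"yaw":0},{"dx":58,"dy":-188,"dz":0,"yaw":0}]' 54
python3 -c "
from h import *
print(manip.get_state()['position']);go(.4482,.158,.034,np.pi+.228)"
```

```text
time_s: 8.85
position: [0.444, 0.1573, 0.1688]
tool_rot: [3.141, 0.001, -2.91]
wrist_force: [1.0, 0.5, -0.5]
finger_gap: 0.0536
gripper_force: 0.0
[0.44401657 0.1573269  0.16875333]
dx -4.2 dy -0.3 dz 134.8 yaw 0.004 dist 4 t 8.8
```

```bash
python3 -m handwheel '[{"dx":-4,"dy":0,"dz":40,"yaw":0},{"dx":-4,"dy":0,"dz":80,"yaw":0},{"dx":-4,"dy":0,"dz":110,"yaw":0},{"dx":-4,"dy":0,"dz":125,"yaw":0},{"dx":-4,"dy":0,"dz":135,"yaw":0},{"dx":-4,"dy":0,"dz":135,"yaw":0},{"dx":-4,"dy":0,"dz":135,"yaw":0}]'
python3 -m handwheel '[{"dx":0,"dy":0,"dz":0,"yaw":0},{"dx":0,"dy":0,"dz":0,"yaw":0},{"dx":0,"dy":0,"dz":0,"yaw":0},{"dx":0,"dy":0,"dz":0,"yaw":0},{"dx":0,"dy":0,"dz":0,"yaw":0},{"dx":0,"dy":0,"dz":0,"yaw":0},{"dx":0,"dy":0,"dz":0,"yaw":0},{"dx":0,"dy":0,"dz":0,"yaw":0}]' 15
python3 -c "
from h import *
u=np.array([np.cos(.228),np.sin(.228)]);v=np.array([-u[1],u[0]])
t=np.array([.4952,.318])+.0455*u+.0395*v;print(t);go(*t,.16,np.pi+.228)"
```

```text
time_s: 9.55
position: [0.4484, 0.158, 0.0337]
tool_rot: [3.141, 0.001, -2.91]
wrist_force: [0.2, -0.2, 0.5]
finger_gap: 0.054
gripper_force: 0.0
time_s: 10.35
position: [0.4489, 0.1576, 0.0346]
tool_rot: [3.14, 0.003, -2.912]
wrist_force: [-0.4, 1.2, 6.4]
finger_gap: 0.0278
gripper_force: 59.0
[0.5305943  0.36676211]
dx -127.2 dy 185.0 dz -125.4 yaw 0.002 dist 225 t 10.3
```

```bash
python3 -m handwheel '[{"dx":0,"dy":0,"dz":-40,"yaw":0},{"dx":0,"dy":0,"dz":-80,"yaw":0},{"dx":-127,"dy":185,"dz":-125,"yaw":0},{"dx":-127,"dy":185,"dz":-125,"yaw":0},{"dx":-127,"dy":185,"dz":-125,"yaw":0},{"dx":-127,"dy":185,"dz":-125,"yaw":0},{"dx":-127,"dy":185,"dz":-125,"yaw":0},{"dx":-127,"dy":185,"dz":-125,"yaw":0},{"dx":-127,"dy":185,"dz":-125,"yaw":0},{"dx":-127,"dy":185,"dz":-125,"yaw":0}]'
python3 - <<'E'
from h import *
im=cv2.cvtColor(manip.read_camera('wrist'),cv2.COLOR_RGB2BGR); cv2.imwrite('pics/w3.png',im)
go(.5306,.3668,.038,np.pi+.228)
E
```

```text
time_s: 11.35
position: [0.5287, 0.3636, 0.1575]
tool_rot: [-3.14, -0.002, -2.914]
wrist_force: [-0.1, -1.0, -0.8]
finger_gap: 0.028
gripper_force: 59.3
dx -2.5 dy 3.0 dz 119.6 yaw -0.001 dist 4 t 11.4
```

View pics/w3.png

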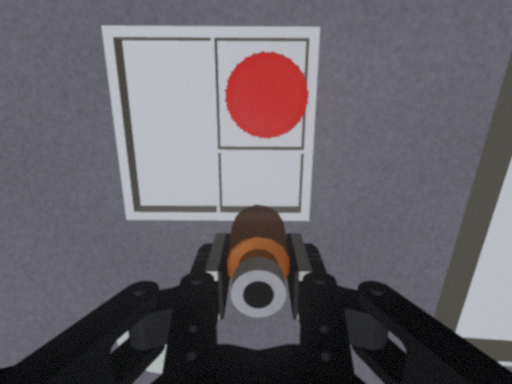

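The pot stands in the larger pocket (lid (266,95)). The vial hangs upright at (257,230), lined up with the smaller pocket (cols 220–303).

```bash
python3 -m handwheel '[{"dx":-2,"dy":2,"dz":40,"yaw":0},{"dx":-2,"dy":2,"dz":75,"yaw":0},{"dx":-2,"dy":2,"dz":95,"yaw":0},{"dx":-2,"dy":2,"dz":108,"yaw":0},{"dx":-2,"dy":2,"dz":115,"yaw":0},{"dx":-2,"dy":2,"dz":119,"yaw":0},{"dx":-2,"dy":2,"dz":119,"yaw":0},{"dx":-2,"dy":2,"dz":119,"yaw":0}]'
python3 -m handwheel '[{"dx":0,"dy":0,"dz":0,"yaw":0},{"dx":0,"dy":0,"dz":0,"yaw":0},{"dx":0,"dy":0,"dz":0,"yaw":0},{"dx":0,"dy":0,"dz":0,"yaw":0},{"dx":0,"dy":0,"dz":0,"yaw":0},{"dx":0,"dy":0,"dz":-15,"yaw":0},{"dx":0,"dy":0,"dz":-40,"yaw":0},{"dx":0,"dy":0,"dz":-80,"yaw":0},{"dx":0,"dy":0,"dz":-120,"yaw":0},{"dx":0,"dy":0,"dz":-120,"yaw":0},{"dx":0,"dy":0,"dz":-120,"yaw":0}]' 48
python3 -c "
from h import *
go(.611,-.0208,.12,np.pi-.045)"
```

```text
time_s: 12.2
position: [0.5315, 0.369, 0.0405]
tool_rot: [3.141, 0.002, -2.911]
wrist_force: [0.4, 0.0, -0.2]
finger_gap: 0.0279
gripper_force: 59.3
time_s: 13.3
position: [0.5318, 0.3692, 0.162]
tool_rot: [3.139, 0.004, -2.912]
wrist_force: [-0.2, -1.3, -0.5]
finger_gap: 0.048
gripper_force: 0.0
dx 11.8 dy -397.7 dz 42.0 yaw 0.275 dist 398 t 13.3
```

```bash
python3 -m handwheel '[{"dx":12,"dy":-398,"dz":42,"yaw":0.275},{"dx":12,"dy":-398,"dz":42,"yaw":0.275},{"dx":12,"dy":-398,"dz":42,"yaw":0.275},{"dx":12,"dy":-398,"dz":42,"yaw":0.275},{"dx":12,"dy":-398,"dz":42,"yaw":0.275},{"dx":12,"dy":-398,"dz":42,"yaw":0.275},{"dx":12,"dy":-398,"dz":42,"yaw":0.275},{"dx":12,"dy":-398,"dz":42,"yaw":0.275},{"dx":12,"dy":-398,"dz":42,"yaw":0.275},{"dx":12,"dy":-398,"dz":42,"yaw":0.275},{"dx":12,"dy":-398,"dz":42,"yaw":0.275},{"dx":12,"dy":-398,"dz":42,"yaw":0.275},{"dx":12,"dy":-398,"dz":42,"yaw":0.275}]' 42
python3 - <<'E'
from h import *
c=manip.calibration('wrist')
im=cv2.cvtColor(manip.read_camera('wrist'),cv2.COLOR_RGB2BGR); cv2.imwrite('pics/w4.png',im)
go(.611,-.0208,.021,np.pi-.045)
lab=cv2.cvtColor(im,cv2.COLOR_BGR2LAB); 
import pickle; pickle.dump(c,open('w4.pkl','wb'))
E
```

```text
time_s: 14.6
position: [0.6096, -0.0192, 0.117]
tool_rot: [3.141, -0.001, 3.101]
wrist_force: [-0.0, -0.5, 0.4]
finger_gap: 0.0421
gripper_force: 0.0
dx -1.4 dy -1.1 dz 96.1 yaw 0.003 dist 2 t 14.7
```

View pics/w4.png

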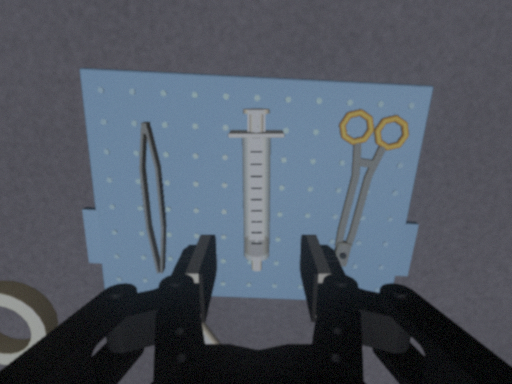

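Close view: the syringe is centred between the open fingers, flange (257,133), tip (257,271). The tweezers run (146,123) to (161,271); the needle holder rings are at (356,127) and (391,132) with the pivot at (344,252).

```bash
python3 - <<'E'
from h import *
import pickle
c=pickle.load(open('w4.pkl','rb'))
print('fl',ray('w',(257,133),.026,c),'tip',ray('w',(257,271),.0165,c),'rest',ray('w',(256,109),.02,c))
print('tw',ray('w',[(146,123),(161,271)],.013,c),'legs',ray('w',[(141,165),(159,165),(145,205),(163,205)],.013,c))
print('nh',ray('w',[(356,127),(391,132),(344,252)],.011,c))
print('nh shanks',ray('w',[(355,180),(372,180),(343,220),(360,222)],.011,c))
E
```

```text
fl [[ 0.56249967 -0.01815679]] tip [[ 0.67944487 -0.02298609]] rest [[ 0.5463656  -0.01821026]]
tw [[ 0.55350019 -0.09996878]
 [ 0.67823773 -0.10538096]] legs [[ 0.58496764 -0.10846234]
 [ 0.58552977 -0.09462515]
 [ 0.61770145 -0.11021383]
 [ 0.61828907 -0.09581785]]
nh [[0.56295139 0.05604888]
 [0.56774349 0.08258828]
 [0.66753462 0.05138875]]
nh shanks [[0.60428114 0.05743502]
 [0.60482644 0.0708347 ]
 [0.63807167 0.04935473]
 [0.64042594 0.06340333]]
```

```bash
python3 -m handwheel '[{"dx":-2,"dy":-1,"dz":40,"yaw":0},{"dx":-2,"dy":-1,"dz":65,"yaw":0},{"dx":-2,"dy":-1,"dz":82,"yaw":0},{"dx":-2,"dy":-1,"dz":92,"yaw":0},{"dx":-2,"dy":-1,"dz":96,"yaw":0},{"dx":-2,"dy":-1,"dz":96,"yaw":0},{"dx":-2,"dy":-1,"dz":96,"yaw":0}]'
```

```text
time_s: 15.35
position: [0.6128, -0.023, 0.0224]
tool_rot: [3.141, 0.002, 3.097]
wrist_force: [0.2, 0.1, -0.2]
finger_gap: 0.0422
gripper_force: 0.0
```

```bash
python3 -m handwheel '[{"dx":0,"dy":0,"dz":0,"yaw":0},{"dx":0,"dy":0,"dz":0,"yaw":0},{"dx":0,"dy":0,"dz":0,"yaw":0},{"dx":0,"dy":0,"dz":0,"yaw":0},{"dx":0,"dy":0,"dz":0,"yaw":0},{"dx":0,"dy":0,"dz":0,"yaw":0},{"dx":0,"dy":0,"dz":0,"yaw":0},{"dx":0,"dy":0,"dz":0,"yaw":0}]' 8
python3 -c "
from h import *
u=np.array([np.cos(.228),np.sin(.228)]);v=np.array([-u[1],u[0]])
t=np.array([.4952,.318])+.001*u-.0385*v;print(t);go(*t,.14,np.pi+.228)"
```

```text
time_s: 16.15
position: [0.6128, -0.0229, 0.0226]
tool_rot: [3.141, 0.002, 3.097]
wrist_force: [-0.3, 0.3, 5.8]
finger_gap: 0.0184
gripper_force: 59.0
[0.50487627 0.28072239]
dx 121.4 dy 298.5 dz -117.4 yaw -0.273 dist 322 t 16.1
```

```bash
python3 -m handwheel '[{"dx":0,"dy":0,"dz":-40,"yaw":0},{"dx":0,"dy":0,"dz":-90,"yaw":0},{"dx":121,"dy":298,"dz":-130,"yaw":-0.273},{"dx":121,"dy":298,"dz":-130,"yaw":-0.273},{"dx":121,"dy":298,"dz":-130,"yaw":-0.273},{"dx":121,"dy":298,"dz":-130,"yaw":-0.273},{"dx":121,"dy":298,"dz":-130,"yaw":-0.273},{"dx":121,"dy":298,"dz":-130,"yaw":-0.273},{"dx":121,"dy":298,"dz":-130,"yaw":-0.273},{"dx":121,"dy":298,"dz":-130,"yaw":-0.273},{"dx":121,"dy":298,"dz":-130,"yaw":-0.273},{"dx":121,"dy":298,"dz":-130,"yaw":-0.273},{"dx":121,"dy":298,"dz":-130,"yaw":-0.273}]'
python3 - <<'E'
from h import *
im=cv2.cvtColor(manip.read_camera('wrist'),cv2.COLOR_RGB2BGR); cv2.imwrite('pics/w5.png',im)
go(.5049,.2807,.0205,np.pi+.228)
E
```

```text
time_s: 17.45
position: [0.505, 0.2776, 0.151]
tool_rot: [-3.14, -0.0, -2.917]
wrist_force: [-0.1, -0.5, -0.2]
finger_gap: 0.0183
gripper_force: 58.8
dx -0.6 dy 2.7 dz 130.5 yaw -0.004 dist 3 t 17.5
```

View pics/w5.png

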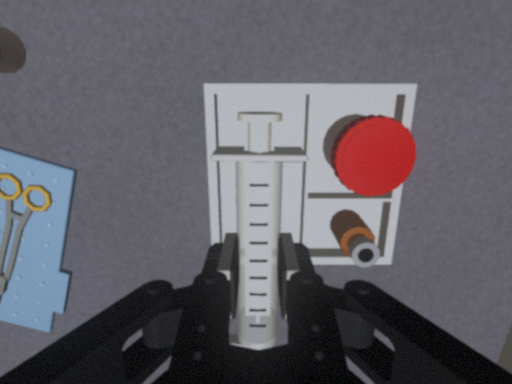

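The syringe is held level, flange at (258,155), over the long compartment (cols 217–304). The pot and the vial stand in their pockets.

```bash
python3 -m handwheel '[{"dx":0,"dy":2,"dz":45,"yaw":0},{"dx":0,"dy":2,"dz":80,"yaw":0},{"dx":0,"dy":2,"dz":105,"yaw":0},{"dx":0,"dy":2,"dz":118,"yaw":0},{"dx":0,"dy":2,"dz":126,"yaw":0},{"dx":0,"dy":2,"dz":130,"yaw":0},{"dx":0,"dy":2,"dz":130,"yaw":0},{"dx":0,"dy":2,"dz":130,"yaw":0}]'
python3 -m handwheel '[{"dx":0,"dy":0,"dz":0,"yaw":0},{"dx":0,"dy":0,"dz":0,"yaw":0},{"dx":0,"dy":0,"dz":0,"yaw":0},{"dx":0,"dy":0,"dz":0,"yaw":0},{"dx":0,"dy":0,"dz":-10,"yaw":0},{"dx":0,"dy":0,"dz":-30,"yaw":0},{"dx":0,"dy":0,"dz":-60,"yaw":0},{"dx":0,"dy":0,"dz":-100,"yaw":0},{"dx":0,"dy":0,"dz":-100,"yaw":0},{"dx":0,"dy":0,"dz":-100,"yaw":0}]' 36
python3 -c "
from h import *
go(.623,.0597,.12,np.pi-.195)"
```

```text
time_s: 18.3
position: [0.5048, 0.2828, 0.0225]
tool_rot: [3.141, 0.002, -2.914]
wrist_force: [0.6, 0.5, 0.4]
finger_gap: 0.0187
gripper_force: 58.8
time_s: 19.3
position: [0.5048, 0.2829, 0.1233]
tool_rot: [3.14, 0.003, -2.913]
wrist_force: [0.3, 0.1, -1.5]
finger_gap: 0.0358
gripper_force: 0.0
dx -64.7 dy -244.2 dz 3.3 yaw 0.423 dist 253 t 19.3
```

```bash
python3 -m handwheel '[{"dx":-65,"dy":-244,"dz":-20,"yaw":0.428},{"dx":-65,"dy":-244,"dz":-20,"yaw":0.428},{"dx":-65,"dy":-244,"dz":-20,"yaw":0.428},{"dx":-65,"dy":-244,"dz":3,"yaw":0.428},{"dx":-65,"dy":-244,"dz":3,"yaw":0.428},{"dx":-65,"dy":-244,"dz":3,"yaw":0.428},{"dx":-65,"dy":-244,"dz":3,"yaw":0.428},{"dx":-65,"dy":-244,"dz":3,"yaw":0.428},{"dx":-65,"dy":-244,"dz":3,"yaw":0.428},{"dx":-65,"dy":-244,"dz":3,"yaw":0.428}]' 38
python3 -c "
from h import *
go(.6235,.0595,.018,np.pi-.2)"
```

```text
time_s: 20.3
position: [0.6216, 0.062, 0.1181]
tool_rot: [3.141, -0.001, 2.946]
wrist_force: [-0.0, -0.1, 0.5]
finger_gap: 0.0376
gripper_force: 0.0
dx -2.4 dy -2.1 dz 100.1 yaw 0.004 dist 3 t 20.3
```

```bash
python3 -m handwheel '[{"dx":-2,"dy":-2,"dz":45,"yaw":0},{"dx":-2,"dy":-2,"dz":70,"yaw":0},{"dx":-2,"dy":-2,"dz":85,"yaw":0},{"dx":-2,"dy":-2,"dz":93,"yaw":0},{"dx":-2,"dy":-2,"dz":97,"yaw":0},{"dx":-2,"dy":-2,"dz":99,"yaw":0},{"dx":-2,"dy":-2,"dz":99,"yaw":0},{"dx":-2,"dy":-2,"dz":99,"yaw":0}]'
python3 -m handwheel '[{"dx":0,"dy":0,"dz":0,"yaw":0},{"dx":0,"dy":0,"dz":0,"yaw":0},{"dx":0,"dy":0,"dz":0,"yaw":0},{"dx":0,"dy":0,"dz":0,"yaw":0},{"dx":0,"dy":0,"dz":0,"yaw":0},{"dx":0,"dy":0,"dz":0,"yaw":0},{"dx":0,"dy":0,"dz":0,"yaw":0},{"dx":0,"dy":0,"dz":0,"yaw":0}]' 4
python3 -c "
from h import *
u=np.array([np.cos(.169),np.sin(.169)]);v=np.array([-u[1],u[0]])
t=np.array([.479,-.339])+.0395*v;print(t);go(*t,.15,np.pi+.169)"
```

```text
time_s: 21.1
position: [0.6248, 0.057, 0.0204]
tool_rot: [3.141, 0.002, 2.942]
wrist_force: [0.1, -0.2, -0.3]
finger_gap: 0.0379
gripper_force: 0.0
time_s: 21.9
position: [0.6244, 0.0569, 0.0204]
tool_rot: [3.141, 0.001, 2.942]
wrist_force: [-1.4, 0.5, 5.9]
finger_gap: 0.012
gripper_force: 58.7
[ 0.47235623 -0.30006274]
dx 78.1 dy -380.1 dz -129.6 yaw -0.369 dist 388 t 21.9
```

```bash
python3 -m handwheel '[{"dx":0,"dy":0,"dz":-30,"yaw":0},{"dx":0,"dy":0,"dz":-70,"yaw":0},{"dx":78,"dy":-380,"dz":-150,"yaw":-0.369},{"dx":78,"dy":-380,"dz":-150,"yaw":-0.369},{"dx":78,"dy":-380,"dz":-150,"yaw":-0.369},{"dx":78,"dy":-380,"dz":-150,"yaw":-0.369},{"dx":78,"dy":-380,"dz":-150,"yaw":-0.369},{"dx":78,"dy":-380,"dz":-150,"yaw":-0.369},{"dx":78,"dy":-380,"dz":-150,"yaw":-0.369},{"dx":78,"dy":-380,"dz":-150,"yaw":-0.369},{"dx":78,"dy":-380,"dz":-150,"yaw":-0.369},{"dx":78,"dy":-380,"dz":-150,"yaw":-0.369},{"dx":78,"dy":-380,"dz":-150,"yaw":-0.369},{"dx":78,"dy":-380,"dz":-150,"yaw":-0.369}]'
python3 - <<'E'
from h import *
import pickle
c=manip.calibration('wrist')
im=cv2.cvtColor(manip.read_camera('wrist'),cv2.COLOR_RGB2BGR); cv2.imwrite('pics/w6.png',im)
pickle.dump(c,open('w6.pkl','wb'))
E
```

```text
time_s: 23.3
position: [0.4728, -0.2977, 0.1686]
tool_rot: [3.14, -0.001, -2.968]
wrist_force: [0.4, -0.1, -0.1]
finger_gap: 0.0121
gripper_force: 58.9
```

View pics/w6.png

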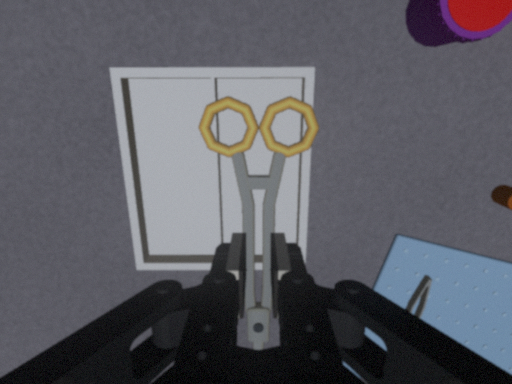

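The needle holder is held straight, rings at (229,127) and (289,127). The tray rim corners are at (111,68), (314,67), (137,270) and (307,270).

```bash
python3 - <<'E'
from h import *
import pickle
c=pickle.load(open('w6.pkl','rb'))
a,b,d,e=ray('w',[(111,68),(314,67),(137,270),(307,270)],.02,c); print(a,b,d,e,np.linalg.norm(b-a),np.linalg.norm(d-a))
u=(d-a)/np.linalg.norm(d-a); th=np.arctan2(u[1],u[0]); v=np.array([-u[1],u[0]])
print('th',th,np.arctan2(*(b-a)[::-1])-np.pi/2); ctr=(a+b+d+e)/4; print('ctr',ctr,(b+d)/2)
r=ray('w',[(229,127),(289,127)],.168-.010,c); p=manip.get_state()['position'][:2]; print('rings rel TCP',((r-p)@np.c_[u,v]).round(4))
t=ctr+.0395*v; go(*t,.019,np.pi+th)
t=ctr-.0395*v; print('tw target',t)
E
```

```text
[ 0.40176946 -0.43495232] [ 0.37163582 -0.26802838] [ 0.59124732 -0.40203054] [ 0.56152433 -0.23147406] 0.1696220421898326 0.1923166728379378
th 0.172032526670275 0.17859963316179783
ctr [ 0.48154423 -0.33412132] [ 0.48144157 -0.33502946]
rings rel TCP [[-0.06   -0.0135]
 [-0.0601  0.0135]]
dx -2.4 dy 2.2 dz 149.6 yaw 0.001 dist 3 t 23.4
tw target [ 0.48830605 -0.37303826]
```

```bash
python3 -m handwheel '[{"dx":-2,"dy":2,"dz":45,"yaw":0},{"dx":-2,"dy":2,"dz":90,"yaw":0},{"dx":-2,"dy":2,"dz":120,"yaw":0},{"dx":-2,"dy":2,"dz":136,"yaw":0},{"dx":-2,"dy":2,"dz":145,"yaw":0},{"dx":-2,"dy":2,"dz":151,"yaw":0},{"dx":-2,"dy":2,"dz":151,"yaw":0},{"dx":-2,"dy":2,"dz":151,"yaw":0}]'
python3 -m handwheel '[{"dx":0,"dy":0,"dz":0,"yaw":0},{"dx":0,"dy":0,"dz":0,"yaw":0},{"dx":0,"dy":0,"dz":0,"yaw":0},{"dx":0,"dy":0,"dz":0,"yaw":0},{"dx":0,"dy":0,"dz":-10,"yaw":0},{"dx":0,"dy":0,"dz":-30,"yaw":0},{"dx":0,"dy":0,"dz":-60,"yaw":0},{"dx":0,"dy":0,"dz":-100,"yaw":0},{"dx":0,"dy":0,"dz":-100,"yaw":0},{"dx":0,"dy":0,"dz":-100,"yaw":0}]' 34
python3 -c "
from h import *
go(.616,-.1025,.118,np.pi-.044)"
```

```text
time_s: 24.15
position: [0.4747, -0.2985, 0.0196]
tool_rot: [-3.14, 0.002, -2.972]
wrist_force: [-0.8, -0.7, 0.6]
finger_gap: 0.0118
gripper_force: 58.8
time_s: 25.15
position: [0.4746, -0.2982, 0.12]
tool_rot: [-3.14, 0.003, -2.972]
wrist_force: [0.5, -0.1, -1.0]
finger_gap: 0.0338
gripper_force: 0.0
dx -172.4 dy 169.1 dz 2.0 yaw 0.213 dist 241 t 25.1
```

```bash
python3 -m handwheel '[{"dx":-172,"dy":169,"dz":-10,"yaw":0.213},{"dx":-172,"dy":169,"dz":0,"yaw":0.213},{"dx":-172,"dy":169,"dz":0,"yaw":0.213},{"dx":-172,"dy":169,"dz":0,"yaw":0.213},{"dx":-172,"dy":169,"dz":0,"yaw":0.213},{"dx":-172,"dy":169,"dz":0,"yaw":0.213},{"dx":-172,"dy":169,"dz":0,"yaw":0.213},{"dx":-172,"dy":169,"dz":0,"yaw":0.213},{"dx":-172,"dy":169,"dz":0,"yaw":0.213}]' 36
python3 -c "
from h import *
go(.616,-.103,.019,np.pi-.044)"
```

```text
time_s: 26.05
position: [0.6129, -0.1048, 0.1177]
tool_rot: [-3.141, -0.002, 3.094]
wrist_force: [-0.6, 0.1, -0.6]
finger_gap: 0.0362
gripper_force: 0.0
dx -3.0 dy 2.0 dz 98.7 yaw -0.004 dist 4 t 26.1
```

```bash
python3 -m handwheel '[{"dx":-2,"dy":1,"dz":45,"yaw":0},{"dx":-2,"dy":1,"dz":70,"yaw":0},{"dx":-2,"dy":1,"dz":85,"yaw":0},{"dx":-2,"dy":1,"dz":93,"yaw":0},{"dx":-2,"dy":1,"dz":97,"yaw":0},{"dx":-2,"dy":1,"dz":99,"yaw":0},{"dx":-2,"dy":1,"dz":99,"yaw":0},{"dx":-2,"dy":1,"dz":99,"yaw":0}]'
python3 -m handwheel '[{"dx":0,"dy":0,"dz":0,"yaw":0},{"dx":0,"dy":0,"dz":0,"yaw":0},{"dx":0,"dy":0,"dz":0,"yaw":0},{"dx":0,"dy":0,"dz":0,"yaw":0},{"dx":0,"dy":0,"dz":0,"yaw":0},{"dx":0,"dy":0,"dz":0,"yaw":0},{"dx":0,"dy":0,"dz":0,"yaw":0},{"dx":0,"dy":0,"dz":0,"yaw":0}]' 4
python3 -c "
from h import *
go(.488,-.373,.17,np.pi+.172)"
```

```text
time_s: 26.85
position: [0.6176, -0.1014, 0.0204]
tool_rot: [-3.142, 0.002, 3.098]
wrist_force: [0.0, 0.7, -0.1]
finger_gap: 0.036
gripper_force: 0.0
time_s: 27.65
position: [0.6173, -0.1014, 0.0202]
tool_rot: [3.141, 0.001, 3.098]
wrist_force: [-1.0, 0.6, 5.4]
finger_gap: 0.0119
gripper_force: 59.8
dx 117.3 dy -277.0 dz -149.8 yaw -0.216 dist 301 t 27.6
```

```bash
python3 -m handwheel '[{"dx":0,"dy":0,"dz":-30,"yaw":0},{"dx":0,"dy":0,"dz":-70,"yaw":0},{"dx":117,"dy":-278,"dz":-150,"yaw":-0.216},{"dx":117,"dy":-278,"dz":-150,"yaw":-0.216},{"dx":117,"dy":-278,"dz":-150,"yaw":-0.216},{"dx":117,"dy":-278,"dz":-150,"yaw":-0.216},{"dx":117,"dy":-278,"dz":-150,"yaw":-0.216},{"dx":117,"dy":-278,"dz":-150,"yaw":-0.216},{"dx":117,"dy":-278,"dz":-150,"yaw":-0.216},{"dx":117,"dy":-278,"dz":-150,"yaw":-0.216},{"dx":117,"dy":-278,"dz":-150,"yaw":-0.216},{"dx":117,"dy":-278,"dz":-150,"yaw":-0.216}]'
python3 - <<'E'
from h import *
im=cv2.cvtColor(manip.read_camera('wrist'),cv2.COLOR_RGB2BGR); cv2.imwrite('pics/w7.png',im)
go(.488,-.373,.019,np.pi+.172)
E
```

```text
time_s: 28.85
position: [0.4892, -0.3706, 0.168]
tool_rot: [3.139, -0.0, -2.965]
wrist_force: [-0.4, 0.0, -1.1]
finger_gap: 0.0117
gripper_force: 59.1
dx 1.6 dy -2.1 dz 149.0 yaw 0.005 dist 3 t 28.9
```

View pics/w7.png

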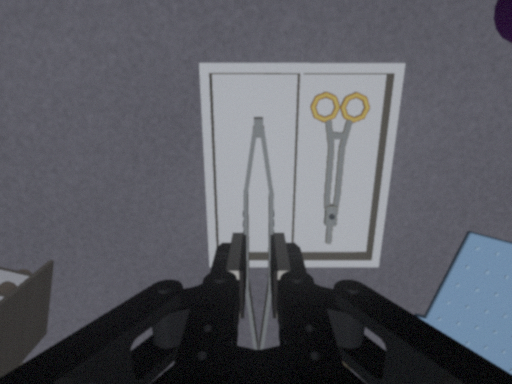

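The tweezers are held straight along the left (-y) compartment (cols 215–295). The needle holder lies flat in the other, rings at (340,107).

```bash
python3 -m handwheel '[{"dx":2,"dy":-1,"dz":45,"yaw":0},{"dx":2,"dy":-1,"dz":90,"yaw":0},{"dx":2,"dy":-1,"dz":120,"yaw":0},{"dx":2,"dy":-1,"dz":136,"yaw":0},{"dx":2,"dy":-1,"dz":145,"yaw":0},{"dx":2,"dy":-1,"dz":151,"yaw":0},{"dx":2,"dy":-1,"dz":151,"yaw":0},{"dx":2,"dy":-1,"dz":151,"yaw":0}]'
python3 -m handwheel '[{"dx":0,"dy":0,"dz":0,"yaw":0},{"dx":0,"dy":0,"dz":0,"yaw":0},{"dx":0,"dy":0,"dz":0,"yaw":0},{"dx":0,"dy":0,"dz":0,"yaw":0},{"dx":0,"dy":0,"dz":-10,"yaw":0},{"dx":0,"dy":0,"dz":-30,"yaw":0},{"dx":0,"dy":0,"dz":-60,"yaw":0},{"dx":0,"dy":0,"dz":-110,"yaw":0},{"dx":0,"dy":0,"dz":-150,"yaw":0},{"dx":0,"dy":0,"dz":-200,"yaw":0},{"dx":0,"dy":250,"dz":-250,"yaw":0},{"dx":0,"dy":250,"dz":-250,"yaw":0},{"dx":0,"dy":250,"dz":-250,"yaw":0},{"dx":0,"dy":250,"dz":-250,"yaw":0},{"dx":0,"dy":250,"dz":-250,"yaw":0},{"dx":0,"dy":250,"dz":-250,"yaw":0},{"dx":0,"dy":250,"dz":-250,"yaw":0},{"dx":0,"dy":250,"dz":-250,"yaw":0},{"dx":0,"dy":250,"dz":-250,"yaw":0}]' 34
python3 - <<'E'
from h import *
a,b=[cv2.cvtColor(manip.read_camera(n),cv2.COLOR_RGB2BGR) for n in('top','side')]
cv2.imwrite('pics/fin.png',np.vstack([cv2.resize(a[115:245,60:450],None,fx=2,fy=2,interpolation=cv2.INTER_CUBIC),cv2.resize(b[110:384,120:330],(780,0) if 0 else (252,329)).copy() if 0 else cv2.resize(b[100:384,100:490],(780,335))[:335]]))
E
```

```text
time_s: 29.7
position: [0.487, -0.3761, 0.0197]
tool_rot: [-3.14, 0.002, -2.969]
wrist_force: [0.1, -0.5, 0.4]
finger_gap: 0.0118
gripper_force: 59.1
time_s: 31.6
position: [0.4428, -0.1311, 0.2682]
tool_rot: [-3.141, -0.0, -2.973]
wrist_force: [-0.2, -0.6, 0.4]
finger_gap: 0.034
gripper_force: 0.0
```

View pics/fin.png

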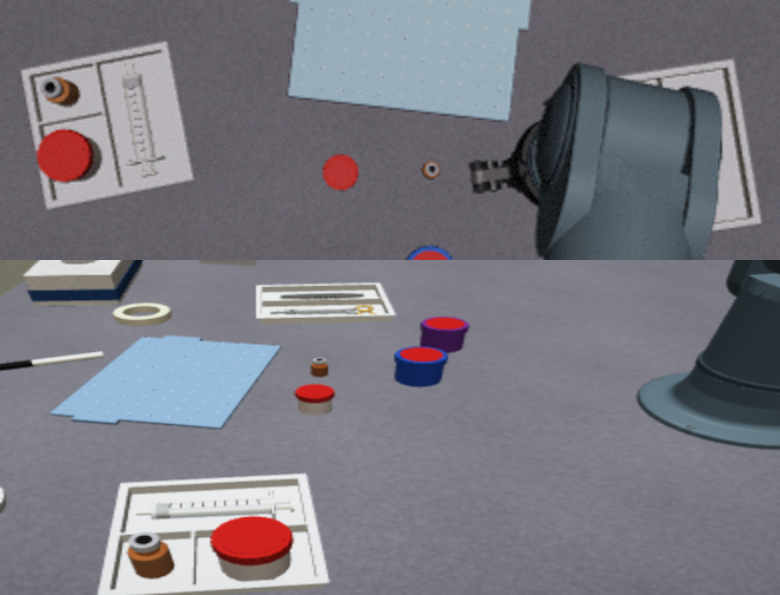

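Both kits look complete: pot (65,155), vial (50,90) and syringe (137,120) are in the sampling tray, and both instruments lie in theirs in the side view. One numeric check from the top picture, then I hand in.

```bash
python3 - <<'E'
from h import *
f=lambda p,z:(ray('top',np.array(p)/2+[60,115],z)-[0,.0028]-np.array([.4952,.318]))
th=.228;R=np.array([[np.cos(th),-np.sin(th)],[np.sin(th),np.cos(th)]])
for n,p,z in(('pot',(65,155),.061),('vial',(50,88),.065),('syr flange',(147,163),.018),('syr tip',(131,67),.0135)): print(n,(f(p,z)@R).round(4))
E
```

```text
pot [[-0.0317  0.0395]]
vial [[0.0434 0.0406]]
syr flange [[-0.0545 -0.0374]]
syr tip [[ 0.0584 -0.0396]]
```

```bash
python3 -c "
from plant import manip
print(manip.close_job())"
```

```text
the job is handed in; nothing more can be done
None
```

I handed the job in at about 32 s. By the last camera views, both kits are complete: needle holder and tweezers in the two-compartment tray, syringe, large pot and tall vial in the other, spares untouched; the hand-in gave no verdict.

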